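Complete a headlamp spacer kit and hold the recessed store button with a stylus

ROBOT

A 6-joint arm with a two-finger parallel gripper is mounted at the origin on the work surface. World frame = base frame: x ahead of the robot, y to its left, z up, the work surface at z = 0. Lengths are in mm, angles in rad, forces in N, time in s.
With the tool pointing down it reaches from about 350 to 875 mm from the base axis. Payload 4.2 kg.
Tool frame: the origin (TCP) lies where the fingers leave the gripper's body, on its centre line; the fingertips stand 73 mm ahead of it and the grasp point (between the pads) lies 54 mm ahead of it; z points along the fingers, y is the direction in which the jaws open and shut (so a half turn about z gives the same grasp; the last joint's range is limited). The gripper opens to 85 mm and grips with 20 to 120 N. Pads are 22 mm wide; open, the fingers measure 114 mm over their backs; the gripper's body (76 mm by 85 mm) begins 54 mm behind the grasp point. The pads swing forward as they close: fully open they stand 13 mm farther back than shut.
Start: joints at [1.529, 0.385, 0.008, 0, -1.194, -0.259], TCP at [185.145, 596.926, 303.912] pointing down, gripper open.
Joint ranges: [-3.14, 3.14], [-1.21, 2.06], [-1.07, 1.41], [-3.16, 2.05], [-2.99, -0.16], [-3.1, 3.1]. Speed limits (rad/s): [2.79, 2.79, 3.14, 3.14, 3.14, 3.14].

INTERFACE

Orientations are given as a unit quaternion [x, y, z, w].
In Python, from bench import arm gives the robot as it stands.
- The arm moves only by the tool apply_moves, never from a script. Its argument "increments" is a list that holds one entry, the list of rows, each a list of 7 numbers: the shift along the tool's x, y, z scaled (see below), then the turn, a rotation vector about the tool's x, y, z scaled (see below), then the gripper's target within -1 to 1 (fully open at 1, half-way at 0, shut at -1). A call has 1 to 10 rows; each row is the pose to reach, as a shift and turn from the pose commanded when the call began, along the tool's axes at that moment; what a row does not reach only later rows make up. The controller multiplies each number of a shift by 100 mm and each number of a turn by 0.5 rad. A row lasts 1/10 s, in which the tool goes at most 50 mm and 8.59 degrees, less where a joint would pass 70% of its speed; a pose out of reach is approached as far as the arm can. A call with a number of a shift or a turn outside -1 to 1 is refused whole. A call with a gripper value outside its range is refused whole. The fingers move at their own pace and stop on an object; the grip force is fixed at half the most. Time passes only in rows, so rows that repeat a pose let the fingers close. It gives the time, the measured TCP pose, the force and the opening at its end, in the units of the state.
- arm.read_state(): the state, without advancing time (a new reading comes with each control period).
- arm.get_image(name): name is "scene" or "top" or "wrist"; returns a dict with "img" (480x640x3 uint8, red, green, blue), "fx", "fy", "cx", "cy" (pixels), "pose" (4x4, takes a point from camera to world coordinates). Camera axes: x right, y up, looking along -z (the intrinsics and any distortion apply to the point x, -y, -z); pixel columns grow to the right and rows downward; lengths in mm; the calibration is good to about 2 mm. A picture is of the moment at which its call begins. There is no depth.
- arm.job_done(): hands the job in, once; it reports no verdict.
Trained networks look in a picture, given as the dict that the camera call returned (one of the last four; its "shot" number tells which), for a name from the list of things; names that differ only in an ending like _2 or _b are one class to them, and where a whole thing is asked for, a point or a joint stands for the part that bears it (a point fixed in the world has none). Each returns a list of dicts, best first, with "conf" (0 to 1); they miss things now and then, are a little off and sometimes report something else, mostly with a low value. They report only what shows in the picture. A call takes as long as a camera call. They do not tell look-alikes from the thing itself.
- arm.outline_of(label, picture): "pixels" (480x640 bool, what is visible of it) and "box" ([centre column, centre row, width, height] in pixels, round what is visible of it).
- arm.mark_of(label, picture): "at" ([column, row] in pixels: a listed point, or the origin of a listed thing).
The state is a dict: "clock": time; "joints": joint angles; "joint_vel": joint speeds; "joint_efforts": joint torques, N m; "position": TCP position; "ee_rot": TCP orientation; "contact_force": force on the tool from outside, world axes, zero at the start; "wrist_torque": the same for the moment, N m; "gripper_width": finger opening in mm.
Only numpy, scipy, OpenCV 4.12 (cv2) and the standard library are available. Lean on these libraries where they do the work, as an engineer would, in place of code of your own. Each camera call takes 0.05 s, during which the arm holds its last target.

TASK

Two aluminium spacers are still loose on the bench: stand each upright in the lane of the kit checker that has the fixed sample of the same length at its far end, and let go of them. Then take the stylus out of its stand, reach its tip down through the round port in the checker's block and press the recessed button fully down, leaving the other things on the bench where they are. Finish while still gripping the stylus and holding the button down with it: do not let go.

Things in the scene. Friction and masses are not known exactly. Their poses are not given: they have to be found in the camera images.
- checker: kit checker, fixed: grey plate 170 mm (its x) by 240 mm (its y), 12 mm thick; origin at the centre of its underside, z up. Two lanes along x, centre lines at y = -85 and y = -15 mm, each 66 mm wide, 162 mm long, floor at z = 12 mm, ribs around them 6 mm above the floor. Samples stand at x = +55 mm. A grey block 56 by 56 mm, top at z = 55 mm, stands at x = 0, y = +85 mm; the port is in its top
- port (a point): centre of the mouth of the round port, on the top face of the checker's block (55 mm above the bench); vertical hole 20 mm in diameter. The button's flat top lies 25 mm below this point when up
- kit_button (a joint): travel of the recessed button (white, 16 mm across, coaxial with the port): 0 up, 0.006 m fully down. Spring: starts to move at about 2 N, fully down at about 5 N, springs back when released
- sample_short: short sample spacer, fixed in one of the two lanes at its far (+x) end: aluminium sleeve 30 mm outside, 16 mm bore, 36 mm tall; origin at the centre of its underside, axes parallel to the checker's. It marks the lane for the short spacer; either lane may be the short one
- sample_long: long sample spacer, fixed at the far (+x) end of the other lane: same sleeve, 66 mm tall; origin at the centre of its underside, axes parallel to the checker's
- spacer_short: loose short spacer standing upright on the bench: aluminium sleeve 30 mm outside, 16 mm bore, 36 mm tall, 35 to 65 g; origin at the centre of its underside, z along its axis
- spacer_long: loose long spacer standing upright on the bench: same sleeve, 66 mm tall, 65 to 115 g; origin at the centre of its underside, z along its axis
- stand: black stylus stand, fixed: block 60 by 60 mm, 55 mm high, with a vertical 10 mm hole in the middle; origin at the centre of its underside
- stylus: stylus, 115 mm long, 50 g, upright in the stand's hole. Origin at the end of the tip, z towards the handle: steel tip rod 8 mm in diameter from 0 to 50 mm, collar 26 mm across from 50 to 55 mm (rests on the stand), round grey handle 18 mm in diameter from 55 to 115 mm. In the stand the tip is 5 mm above the bench, the handle's top 120 mm. Lift it 55 mm to clear the stand
- bulb_cap: black rubber bulb cap, 30 mm across, 22 mm high, standing between the stray spacers; origin under its centre. Leave it alone
- screwdriver: screwdriver, 180 mm long, lying beyond the stray spacers; origin on the bench under its middle, x axis towards its blade. Leave it alone
- pliers: green-handled pliers lying flat, 145 mm long, 12 mm high, beyond the stray spacers; origin under the pivot, x axis towards the jaws. Leave them alone
- projector: headlamp projector with a glass lens on top, 82 mm across, 60 mm high, behind the checker; origin under its centre. Leave it alone
- jar: closed jar, 60 mm across, 75 mm high, behind the stylus stand; origin under its centre. Leave it alone
- bulb: small headlamp bulb standing on its base, 36 mm across, 45 mm high, in front of the stylus stand; origin under its centre. Leave it alone
There are look-alikes about, which are no part of the job. Leave any blue look-alike of the spacer_short alone.

How it is judged:
By the outcome, as a careful person would: the job done as asked, in the order asked, and still so for the second after the job is handed in, while the arm keeps its last pose, push and grip.
It also fails if it takes over 61 s, if anything falls off the work surface, if the arm or the gripper's body presses on something with over 40 N, if the wrist force passes 120 N, or if a joint passes its speed limit or range.

## Working session

There is one attempt and no reset: what is moved stays moved. The work goes in short steps, Python scripts to look and compute and a tool call to move; the robot and the scene stay as the last step left them, time stands still between calls to the robot, and variables do not carry over. Pictures are saved under pics/ and viewed, and the job is handed in when it is done.

Besides the shell and the picture viewer there is one more tool, called after "Request:" in YAML: its name, and indented under it one key for each argument. apply_moves: Moves the arm, as the interface text tells. Shifts and turns lie within -1 to 1; 1 stands for 100 mm of shift or 0.5 rad of turn. Its arguments: {"type":"object","properties":{"increments":{"type":"array"}},"required":["increments"]}

```bash
ls; mkdir -p pics; cat > h.py <<'E'
import numpy as np, cv2
from bench import arm
def save(d,name):
    cv2.imwrite('pics/'+name+'.png',cv2.cvtColor(np.ascontiguousarray(d['img']),cv2.COLOR_RGB2BGR))
def ray(d,u,v):
    k=[d.get(n) for n in('fx','fy','cx','cy')]
    c=np.array([(u-k[2])/k[0],-(v-k[3])/k[1],-1.])
    P=np.array(d['pose']);return P[:3,3],P[:3,:3]@c
def at(d,u,v,z):
    o,r=ray(d,u,v);return o+r*(z-o[2])/r[2]
def proj(d,p):
    P=np.array(d['pose']);c=P[:3,:3].T@(np.array(p)-P[:3,3])
    return d['cx']+d['fx']*c[0]/-c[2], d['cy']-d['fy']*c[1]/-c[2]
E
python3 - <<'E'
from h import *
print(arm.read_state())
for n in('scene','top','wrist'):
    d=arm.get_image(n);save(d,n+'0');print(n,{k:v for k,v in d.items() if k!='img'})
    if n!='wrist':
      for l in 'checker port sample_short sample_long spacer_short spacer_long stand stylus bulb_cap'.split():
        print(l,[(np.round(m['at']),round(m['conf'],2)) for m in arm.mark_of(l,d)], [(np.round(m['box']),round(m['conf'],2)) for m in arm.outline_of(l,d)])
E
```

```text
pics
{'clock': 0.0, 'joints': array([ 1.52861177e+00,  3.85535679e-01,  6.55196361e-03, -4.80354153e-04,
       -1.19401811e+00, -2.58637152e-01]), 'joint_vel': array([-2.07206521e-04, -1.78867091e-04, -9.17990999e-05,  2.70600971e-04,
       -1.16407551e-04,  1.81797722e-03]), 'joint_efforts': array([-2.10558346e-04, -3.92282939e+01,  1.88401669e+01,  4.18632299e+00,
       -4.51522123e-03, -1.06094323e-06]), 'position': array([185.01993903, 596.50647997, 302.80788575]), 'ee_rot': array([ 9.88695689e-01, -1.49931880e-01, -1.02812772e-04,  1.12040761e-03]), 'contact_force': array([ 0.11636405, -0.52897597,  0.44077351]), 'wrist_torque': array([-0.0025384, -0.0550923,  0.0032421]), 'gripper_width': 85.28010442193596}
scene {'fx': 607.1453084746242, 'fy': 607.1453084746242, 'cx': 323.0419648739878, 'cy': 234.70736032286482, 'pose': array([[-2.65684136e-02, -7.55364904e-01,  6.54765592e-01,
         1.29030080e+03],
       [ 9.99577506e-01, -2.77975730e-02,  8.49140147e-03,
         1.09459936e+01],
       [ 1.17867877e-02,  6.54714561e-01,  7.55784305e-01,
         9.14230115e+02],
   
[... 2431 characters left out ...]
ray([442., 294.]), 0.45)] [(array([452., 290.,  19.,  18.]), 0.45), (array([353., 268.,  16.,  12.]), 0.39)]
bulb_cap [(array([351., 266.]), 0.57)] [(array([352., 264.,  14.,  16.]), 0.56), (array([452., 291.,  18.,  19.]), 0.17)]
wrist {'fx': 357.58680079267776, 'fy': 357.58680079267776, 'cx': 324.2297824731357, 'cy': 237.5173793179447, 'pose': array([[-2.96463656e-01,  9.22044384e-01,  2.48884419e-01,
         2.47898382e+02],
       [-9.55044124e-01, -2.86259592e-01, -7.71113915e-02,
         5.77426078e+02],
       [ 1.45426776e-04, -2.60556327e-01,  9.65458637e-01,
         3.73538374e+02],
       [ 0.00000000e+00,  0.00000000e+00,  0.00000000e+00,
         1.00000000e+00]]), 'shot': 3}
```

View pics/scene0.png

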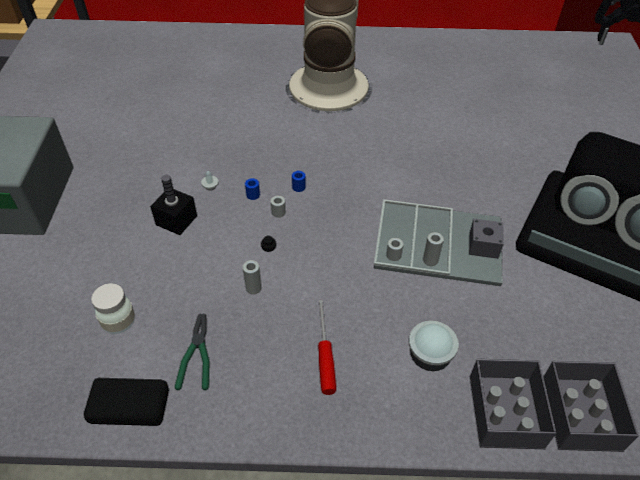

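View pics/top0.png

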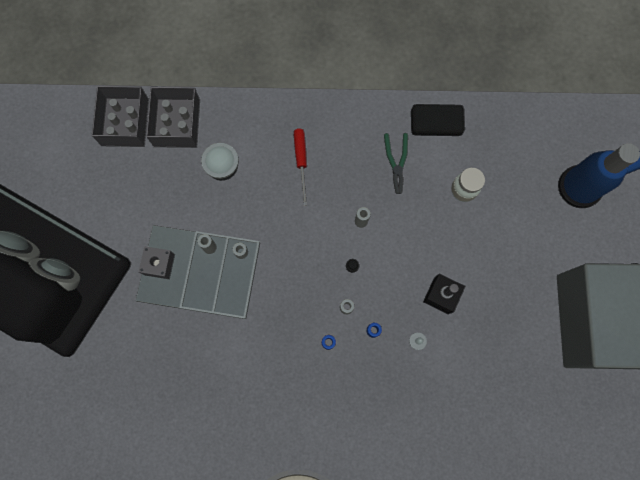

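View pics/wrist0.png

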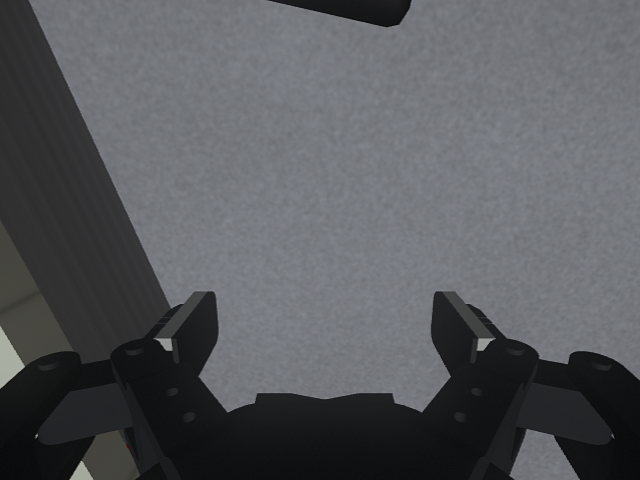

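```bash
python3 - <<'E'
import cv2
a=cv2.imread('pics/top0.png')[200:370,120:500];cv2.imwrite('pics/top0c.png',cv2.resize(a,None,fx=2.1,fy=2.1,interpolation=cv2.INTER_CUBIC))
a=cv2.imread('pics/scene0.png')[150:310,140:520];cv2.imwrite('pics/scene0c.png',cv2.resize(a,None,fx=2.1,fy=2.1,interpolation=cv2.INTER_CUBIC))
E
```

```text
(no output)
```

View pics/top0c.png

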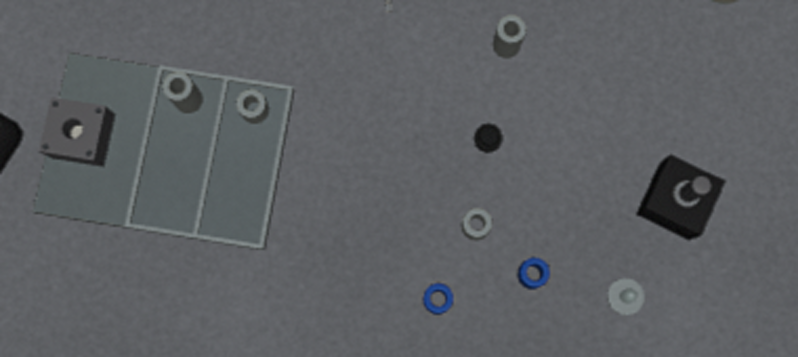

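View pics/scene0c.png

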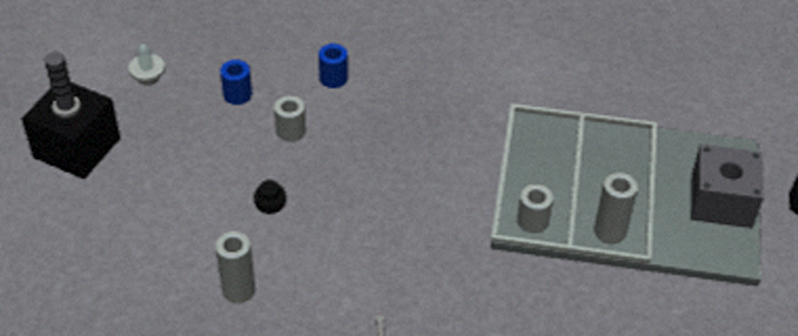

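```bash
python3 - <<'E'
from h import *
t=arm.get_image('top');s=arm.get_image('scene')
pts=dict(short=((477,223),(289,104),36),long=((511,29),(233,244),66),slong=((178,86),(620,185),78),sshort=((251,103),(536,195),48),port=((73,129),(732,171),55),sty=((702,185),(57,58),120),
collar=((688,193),(66,106),60))
for k,(a,b,z) in pts.items():
    a=(120+a[0]/2.1,200+a[1]/2.1);b=(140+b[0]/2.1,150+b[1]/2.1)
    pa=at(t,*a,z);pb=at(s,*b,z);
    o1,r1=ray(t,*a);o2,r2=ray(s,*b)
    A=np.stack([r1,-r2],1);x=np.linalg.lstsq(A,o2-o1,rcond=None)[0]
    q=(o1+x[0]*r1+o2+x[1]*r2)/2
    print(k,np.round(pa),np.round(pb),np.round(q),round(np.linalg.norm(pa-pb),1))
# checker corners: 
for n,c in dict(tl=(68,52),bl=(34,212),br=(263,248),tr=(292,86),lt=(160,67),lb=(129,226)).items():
    print(n,np.round(at(t,120+c[0]/2.1,200+c[1]/2.1,18 if n in('br','tr','lt','lb') else 12)))
E
```

```text
short [438. -94.  36.] [439. -93.  36.] [438. -94.  35.] 2.1
long [ 631. -126.   66.] [ 634. -124.   66.] [ 631. -125.   63.] 3.8
slong [563. 203.  78.] [566. 206.  78.] [564. 205.  75.] 3.8
sshort [554. 135.  48.] [555. 137.  48.] [554. 136.  47.] 2.3
port [523. 310.  55.] [526. 314.  55.] [524. 313.  52.] 4.9
sty [ 468. -300.  120.] [ 471. -294.  120.] [ 468. -298.  117.] 6.6
collar [ 468. -300.   60.] [ 473. -296.   60.] [ 469. -300.   56.] 6.0
tl [613. 334.  12.]
bl [444. 355.  12.]
br [411. 120.  18.]
tr [579.  97.  18.]
lt [597. 235.  18.]
lb [431. 256.  18.]
```

Request:
apply_moves:
  increments:
    - [[0.3,0.4,0,0,0,-0.2,1],[0.6,0.8,0,0,0,-0.35,1],[0.7,1,0,0,0,-0.35,1]]

```text
clock: 2.35
position: [223.2, 477.5, 303.9]
ee_rot: [0.998, -0.063, -0.0, 0.001]
contact_force: [-0.5, 0.8, 0.1]
gripper_width: 85.5
```

```bash
cat >> h.py <<'E'
from scipy.spatial.transform import Rotation as Rn
def plan(target,yaw=None):
    s=arm.read_state();R=Rn.from_quat(s['ee_rot']);p=s['position'];x=R.as_matrix()[:,0]
    y0=np.arctan2(x[1],x[0])
    print('t',round(s['clock'],2),'pos',np.round(p,1),'yaw',round(y0,3),'z',np.round(R.as_matrix()[:,2],3),'F',np.round(s['contact_force'],1),'w',round(s['gripper_width'],1),'j6',round(s['joints'][5],2))
    dl=R.inv().apply(np.array(target)-p)/100
    print('shift',np.round(dl,3))
    if yaw is not None:
        Rt=Rn.from_matrix(np.array([[np.cos(yaw),np.sin(yaw),0],[np.sin(yaw),-np.cos(yaw),0],[0,0,-1]]))
        print('turn',np.round((R.inv()*Rt).as_rotvec()/.5,3))
E
python3 -c "
from h import *
plan([438,-94,250],-0.125)"
```

```text
t 2.35 pos [223.2 477.5 303.9] yaw -0.126 z [-0.    -0.001 -1.   ] F [-0.5  0.8  0.1] w 85.5 j6 0.0
shift [2.85  5.398 0.546]
turn [ 0.003  0.    -0.002]
```

Request:
apply_moves:
  increments:
    - [[0.25,0.45,0,0,0,0,1],[0.5,1,0,0,0,0,1]]

```text
clock: 2.55
position: [256.3, 385.2, 303.9]
ee_rot: [0.998, -0.062, 0.0, -0.0]
contact_force: [0.9, -0.3, 1.1]
gripper_width: 85.5
```

Request:
apply_moves:
  increments:
    - [[0.3,0.5,0,0,0,0,1],[0.6,1,0,0,0,0,1]]

```text
clock: 2.75
position: [296.4, 293.1, 304.2]
ee_rot: [0.998, -0.062, 0.0, -0.0]
contact_force: [1.3, -0.2, 0.2]
gripper_width: 85.2
```

Request:
apply_moves:
  increments:
    - [[0.3,0.5,0,0,0,0,1],[0.6,1,0,0,0,0,1]]

```text
clock: 2.95
position: [336.7, 201.6, 304.4]
ee_rot: [0.998, -0.062, 0.0, -0.001]
contact_force: [0.9, -0.4, 0.6]
gripper_width: 85.7
```

Request:
apply_moves:
  increments:
    - [[0.3,0.5,0,0,0,0,1],[0.6,1,0,0,0,0,1]]

```text
clock: 3.15
position: [377.0, 110.1, 304.6]
ee_rot: [0.998, -0.062, 0.001, -0.001]
contact_force: [1.7, 0.2, -0.5]
gripper_width: 85.6
```

Request:
apply_moves:
  increments:
    - [[0.25,0.5,0,0,0,0,1],[0.5,1,0,0,0,0,1],[0.5,1,0,0,0,0,1]]

```text
clock: 3.45
position: [414.4, 2.8, 304.1]
ee_rot: [0.998, -0.066, 0.0, 0.0]
contact_force: [0.1, -0.1, -0.4]
gripper_width: 85.1
```

```bash
python3 -c "
from h import *
plan([438,-94,200],-0.125)
d=arm.get_image('wrist');save(d,'w1')
print(proj(d,[438,-94,36]),proj(d,[438,-94,0]))"
```

```text
t 3.45 pos [414.4   2.8 304.1] yaw -0.132 z [ 0. -0. -1.] F [ 0.1 -0.1 -0.4] w 85.1 j6 1.04
shift [0.361 0.928 1.041]
turn [ 0.001 -0.001 -0.013]
(np.float64(423.5446206488108), np.float64(173.88715762119176)) (np.float64(414.1616417535341), np.float64(170.79838479377037))
```

View pics/w1.png

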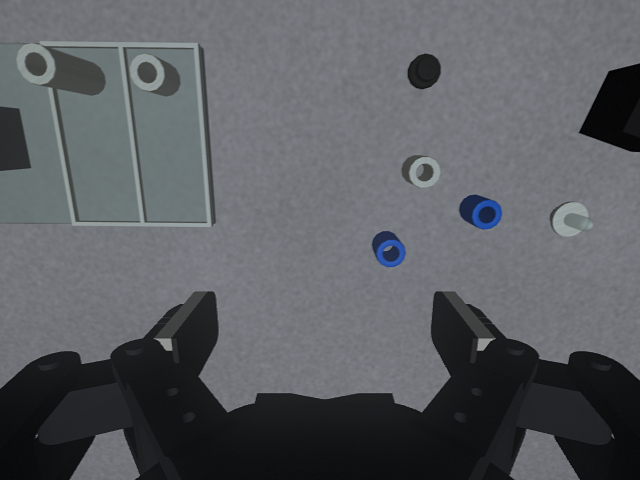

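Request:
apply_moves:
  increments:
    - [[0.18,0.46,0.2,0,0,0,1],[0.36,0.93,0.4,0,0,0,1],[0.36,0.93,0.8,0,0,0,1],[0.36,0.93,1,0,0,0,0.6],[0.36,0.93,1,0,0,0,0.6]]

```text
clock: 4.0
position: [436.1, -90.5, 201.3]
ee_rot: [0.998, -0.063, -0.004, 0.001]
contact_force: [-0.8, -0.0, 0.7]
gripper_width: 68.1
```

```bash
python3 -c "
from h import *
plan([438,-94,78],-0.125)
d=arm.get_image('wrist');save(d,'w2')
for m in arm.outline_of('spacer_short',d): print(m['box'],m['conf'])
print(proj(d,[438,-94,36]),proj(d,[438,-94,0]))"
```

```text
t 4.0 pos [436.1 -90.5 201.3] yaw -0.127 z [-0.007 -0.001 -1.   ] F [-0.8 -0.   0.7] w 68.1 j6 1.28
shift [0.032 0.031 1.233]
turn [ 0.003  0.014 -0.004]
[330.0, 227.8, 42.4, 51.7] 0.97
[291.3, 325.1, 40.2, 52.9] 0.88
[413.8, 281.1, 52.0, 54.3] 0.84
(np.float64(328.6354697178664), np.float64(235.87513847484968)) (np.float64(328.0122022000281), np.float64(223.68992131155522))
```

View pics/w2.png

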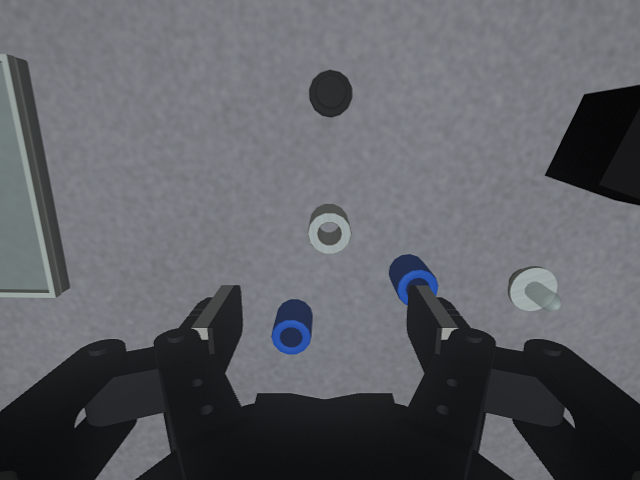

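Request:
apply_moves:
  increments:
    - [[0.04,0.03,0.4,0,0.01,0,0.5],[0.04,0.03,0.8,0,0.01,0,0.5],[0.04,0.03,0.9,0,0.01,0,0.5],[0.04,0.03,0.9,0,0.01,0,0.5]]

```text
clock: 4.5
position: [441.9, -93.3, 114.2]
ee_rot: [0.998, -0.062, 0.002, 0.0]
contact_force: [-0.4, 0.1, 0.9]
gripper_width: 64.1
```

Request:
apply_moves:
  increments:
    - [[0,0,0.2,0,0,0,0.4],[0,0,0.33,0,0,0,0.3],[0,0,0.33,0,0,0,-0.3],[0,0,0.33,0,0,0,-1],[0,0,0.33,0,0,0,-1],[0,0,0.33,0,0,0,-1],[0,0,0.33,0,0,0,-1],[0,0,0.33,0,0,0,-1]]

```text
clock: 5.3
position: [443.1, -93.5, 83.0]
ee_rot: [0.998, -0.062, 0.005, -0.0]
contact_force: [-1.8, 1.0, 7.3]
gripper_width: 28.7
```

```bash
python3 -c "
from h import *
plan([438,-94,150],-0.125)
d=arm.get_image('wrist');save(d,'w3')"
```

```text
t 5.3 pos [443.1 -93.5  83. ] yaw -0.125 z [ 0.009 -0.    -1.   ] F [-1.8  1.   7.3] w 28.7 j6 1.29
shift [-0.043  0.011 -0.671]
turn [-0.002 -0.019  0.   ]
```

View pics/w3.png

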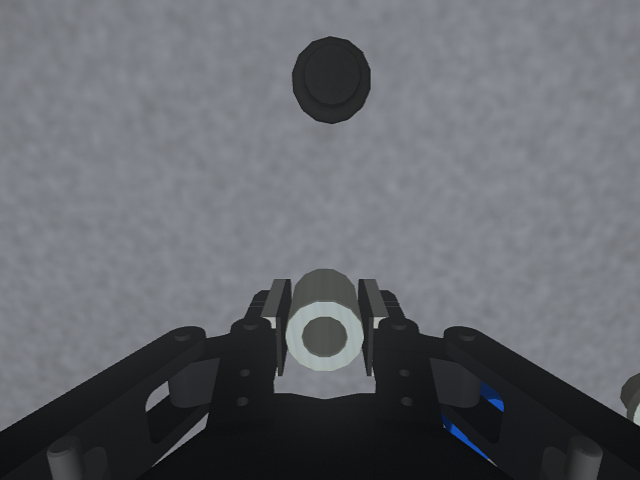

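Request:
apply_moves:
  increments:
    - [[0,0,-0.2,0,0,0,-1],[0,-0.2,-0.6,0,0,0,-1],[0,-0.6,-0.9,0,0,0,-1],[0,-1,-0.9,0,0,0,-1],[0,-1,-0.9,0,0,0,-1]]

```text
clock: 5.85
position: [455.6, 9.0, 173.7]
ee_rot: [0.998, -0.06, 0.006, -0.001]
contact_force: [-0.0, 0.2, -1.3]
gripper_width: 28.6
```

Request:
apply_moves:
  increments:
    - [[0,-0.5,0,0,0,0,-1],[0,-1,0,0,0,0,-1],[0,-1,0,0,0,0,-1],[0,-1,0,0,0,0,-1]]

```text
clock: 6.25
position: [466.1, 105.4, 171.3]
ee_rot: [0.998, -0.062, 0.003, 0.0]
contact_force: [-0.0, -0.1, -0.8]
gripper_width: 28.6
```

```bash
python3 -c "
from h import *
plan([465,148,96],-0.125)
d=arm.get_image('wrist');save(d,'w4')"
```

```text
t 6.25 pos [466.1 105.4 171.3] yaw -0.124 z [ 0.005 -0.    -1.   ] F [-0.  -0.1 -0.8] w 28.6 j6 0.88
shift [-0.067 -0.421  0.752]
turn [-0.001 -0.01   0.002]
```

View pics/w4.png

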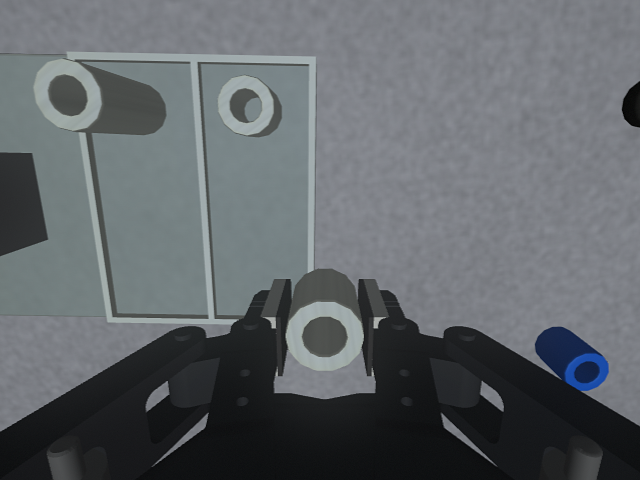

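```bash
python3 -c "
from h import *
d=arm.get_image('wrist')
for n,u,v,z in [('ss',247,105,48),('sl',68,95,78),('TR',315,58,18),('divtop',195,62,18),('divbot',212,318,18),('lt',72,55,18),('lb',109,319,18)]: print(n,np.round(at(d,u,v,z),1))"
```

```text
ss [554.  132.8  48. ]
sl [563.9 202.1  78. ]
TR [577.6  95.5  18. ]
divtop [584.1 163.8  18. ]
divbot [425.  187.1  18. ]
lt [596.4 232.3  18. ]
lb [433.1 257.4  18. ]
```

Request:
apply_moves:
  increments:
    - [[-0.04,-0.2,0,0,-0.01,0,-1],[-0.08,-0.4,0.1,0,-0.01,0,-1],[-0.08,-0.4,0.3,0,-0.01,0,-1],[-0.08,-0.4,0.5,0,-0.01,0,-1],[-0.08,-0.4,0.65,0,-0.01,0,-1],[-0.08,-0.4,0.7,0,-0.01,0,-1],[-0.08,-0.4,0.7,0,-0.01,0,-1]]

```text
clock: 7.05
position: [463.5, 144.1, 100.5]
ee_rot: [0.998, -0.064, -0.001, 0.001]
contact_force: [-0.6, -0.5, -0.5]
gripper_width: 28.8
```

```bash
python3 -c "
from h import *
plan([463,146,95],-0.125)
d=arm.get_image('wrist');save(d,'w5')"
```

```text
t 7.05 pos [463.5 144.1 100.5] yaw -0.127 z [-0.001 -0.001 -1.   ] F [-0.6 -0.5 -0.5] w 28.8 j6 0.81
shift [-0.007 -0.018  0.055]
turn [ 0.002  0.002 -0.005]
```

View pics/w5.png

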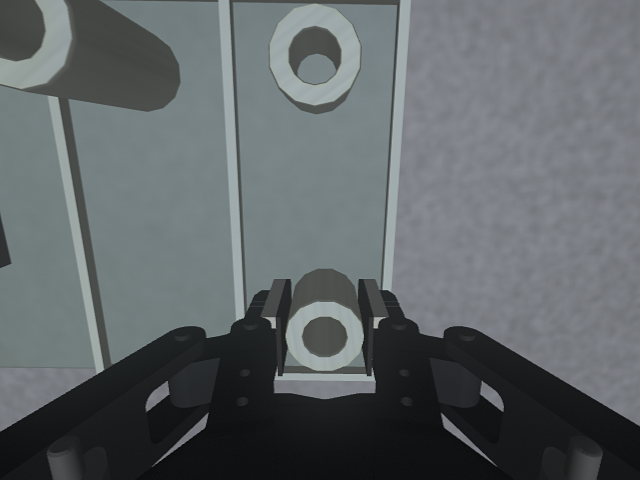

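Request:
apply_moves:
  increments:
    - [[0.05,0,0.03,0,0,0,-1],[0.05,0,0.05,0,0,0,-1],[0.05,0,0.05,0,0,0,-1],[0.05,0,0.05,0,0,0,-1]]

```text
clock: 7.5
position: [468.7, 144.7, 96.1]
ee_rot: [0.998, -0.063, 0.0, -0.0]
contact_force: [0.8, -0.0, -0.1]
gripper_width: 28.5
```

Request:
apply_moves:
  increments:
    - [[0,0,0.01,0,0,0,-1],[0,0,0.02,0,0,0,-1],[0,0,0.02,0,0,0,-1]]

```text
clock: 7.8
position: [468.7, 144.8, 95.0]
ee_rot: [0.998, -0.062, 0.0, 0.0]
contact_force: [-2.8, -0.5, 8.5]
gripper_width: 28.3
```

Request:
apply_moves:
  increments:
    - [[0,0,0,0,0,0,-0.2],[0,0,0,0,0,0,0.1],[0,0,0,0,0,0,0.1],[0,0,0,0,0,0,0.1],[0,0,-0.2,0,0,0,0.1],[0,0,-0.6,0,0,0,0.1],[0,0,-1,0,0,0,0.5],[0,0,-1,0,0,0,0.6]]

```text
clock: 8.6
position: [471.3, 146.2, 199.1]
ee_rot: [0.998, -0.062, 0.005, -0.003]
contact_force: [1.0, -0.3, -0.8]
gripper_width: 68.4
```

```bash
python3 -c "
from h import *
plan([633,-125,220],-0.125)
d=arm.get_image('wrist');save(d,'w6')"
```

```text
t 8.6 pos [471.3 146.2 199.1] yaw -0.124 z [ 0.01   0.006 -1.   ] F [ 1.  -0.3 -0.8] w 68.4 j6 0.81
shift [ 1.944  2.489 -0.208]
turn [-0.014 -0.019  0.001]
```

View pics/w6.png

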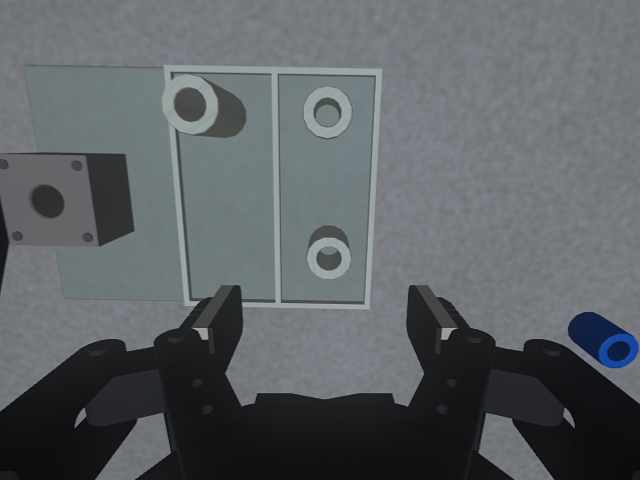

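Request:
apply_moves:
  increments:
    - [[0.35,0.35,-0.1,0,-0.02,0,0.6],[0.7,0.7,-0.2,0,-0.02,0,0.6],[0.8,1,-0.2,0,-0.02,0,0.6]]

```text
clock: 8.95
position: [538.0, 34.3, 213.8]
ee_rot: [0.998, -0.063, -0.004, -0.0]
contact_force: [-0.3, 0.6, -0.5]
gripper_width: 68.2
```

Request:
apply_moves:
  increments:
    - [[0.3,0.4,0,0,0,0,0.6],[0.6,0.8,0,0,0,0,0.6],[0.7,1,0,0,0,0,0.6],[0.7,1,0,0,0,0,0.6]]

```text
clock: 9.35
position: [592.4, -75.4, 210.7]
ee_rot: [0.998, -0.065, -0.007, -0.0]
contact_force: [-1.2, 0.6, -0.3]
gripper_width: 67.9
```

```bash
python3 -c "
from h import *
plan([632,-126,100],-0.125)
d=arm.get_image('wrist');save(d,'w7')
print(proj(d,[632,-126,66]))"
```

```text
t 9.35 pos [592.4 -75.4 210.7] yaw -0.131 z [-0.013  0.001 -1.   ] F [-1.2  0.6 -0.3] w 67.9 j6 1.3
shift [0.473 0.449 1.101]
turn [ 0.002  0.027 -0.011]
(np.float64(400.24891963528194), np.float64(172.40481663791064))
```

View pics/w7.png

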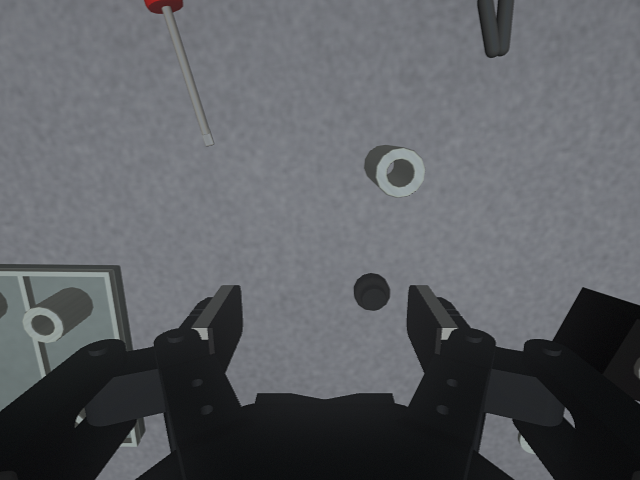

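Request:
apply_moves:
  increments:
    - [[0.24,0.22,0,0,0.01,0,0.5],[0.47,0.45,0,0,0.025,0,0.5],[0.47,0.45,0,0,0.025,0,0.5],[0.47,0.45,0.3,0,0.025,0,0.5],[0.47,0.45,0.5,0,0.025,0,0.5]]

```text
clock: 9.9
position: [631.5, -121.6, 160.8]
ee_rot: [0.998, -0.063, -0.0, -0.0]
contact_force: [0.2, -0.4, -0.6]
gripper_width: 63.6
```

```bash
python3 -c "
from h import *
plan([632,-126,98],-0.125)
d=arm.get_image('wrist');save(d,'w8')
print(proj(d,[632,-126,66]))"
```

```text
t 9.9 pos [ 631.5 -121.6  160.8] yaw -0.125 z [ 0.     0.001 -1.   ] F [ 0.2 -0.4 -0.6] w 63.6 j6 1.39
shift [0.011 0.044 0.628]
turn [-0.001  0.    -0.001]
(np.float64(333.16623264710404), np.float64(277.3693036719492))
```

View pics/w8.png

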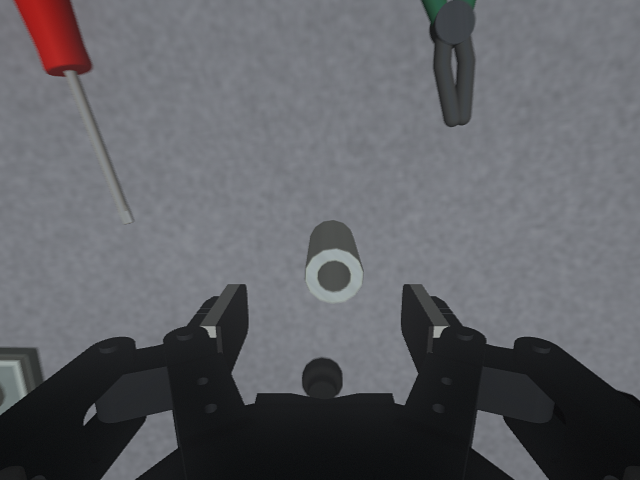

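Aligned: the spacer top is at (334,275), predicted (333,277). I'll descend and close.

Request:
apply_moves:
  increments:
    - [[0.01,0.04,0.3,0,0,0,0.4],[0.01,0.04,0.6,0,0,0,0.3],[0.01,0.04,0.63,0,0,0,0.2],[0.01,0.04,0.63,0,0,0,0],[0.01,0.04,0.63,0,0,0,-1],[0.01,0.04,0.63,0,0,0,-1],[0.01,0.04,0.63,0,0,0,-1],[0.01,0.04,0.63,0,0,0,-1],[0.01,0.04,0.63,0,0,0,-1]]

```text
clock: 10.85
position: [634.5, -126.8, 101.7]
ee_rot: [0.998, -0.063, 0.003, -0.0]
contact_force: [-0.9, 2.4, 6.6]
gripper_width: 28.5
```

```bash
python3 -c "
from h import *
plan([500,213,180],-0.125)"
```

```text
t 10.85 pos [ 634.5 -126.8  101.7] yaw -0.125 z [ 0.006 -0.    -1.   ] F [-0.9  2.4  6.6] w 28.5 j6 1.39
shift [-1.754 -3.204 -0.792]
turn [-0.001 -0.012 -0.   ]
```

Request:
apply_moves:
  increments:
    - [[0,0,-0.2,0,0,0,-1],[0,0,-0.6,0,0,0,-1],[-0.2,-0.3,-1,0,0,0,-1],[-0.4,-0.7,-1,0,0,0,-1],[-0.5,-1,-1,0,0,0,-1]]

```text
clock: 11.35
position: [595.2, -20.3, 201.5]
ee_rot: [0.998, -0.063, 0.003, -0.001]
contact_force: [0.8, 0.4, -1.0]
gripper_width: 28.6
```

Request:
apply_moves:
  increments:
    - [[-0.3,-0.4,0,0,0,0,-1],[-0.5,-0.8,-0.1,0,0,0,-1],[-0.6,-1,-0.1,0,0,0,-1]]

```text
clock: 11.65
position: [548.2, 87.5, 210.7]
ee_rot: [0.998, -0.062, 0.002, -0.0]
contact_force: [0.6, -0.3, -1.2]
gripper_width: 28.6
```

Request:
apply_moves:
  increments:
    - [[-0.3,-0.4,0,0,0,0,-1],[-0.5,-0.8,0,0,0,0,-1],[-0.6,-1,0,0,0,0,-1],[-0.6,-1,0,0,0,0,-1]]

```text
clock: 12.05
position: [501.2, 194.1, 209.4]
ee_rot: [0.998, -0.061, 0.001, -0.0]
contact_force: [-0.5, -0.9, -1.2]
gripper_width: 28.3
```

```bash
python3 -c "
from h import *
plan([497,212,180],-0.125)"
```

```text
t 12.05 pos [501.2 194.1 209.4] yaw -0.122 z [ 0.003  0.    -1.   ] F [-0.5 -0.9 -1.2] w 28.3 j6 0.78
shift [-0.064 -0.172  0.294]
turn [-0.001 -0.005  0.006]
```

Request:
apply_moves:
  increments:
    - [[-0.06,-0.17,0,0,0,0,-1],[-0.06,-0.17,0.3,0,0,0,-1],[-0.06,-0.17,0.6,0,0,0,-1],[-0.06,-0.17,0.7,0,0,0,-1],[-0.06,-0.17,0.7,0,0,0,-1]]

```text
clock: 12.55
position: [498.1, 208.2, 137.9]
ee_rot: [0.998, -0.063, -0.0, 0.002]
contact_force: [-0.5, -0.6, -1.0]
gripper_width: 28.3
```

```bash
python3 -c "
from h import *
plan([497,212,114],-0.125)
d=arm.get_image('wrist');save(d,'w9')"
```

```text
t 12.55 pos [498.1 208.2 137.9] yaw -0.127 z [-0.001 -0.003 -1.   ] F [-0.5 -0.6 -1. ] w 28.3 j6 0.74
shift [-0.016 -0.037  0.239]
turn [ 0.006  0.001 -0.004]
```

View pics/w9.png

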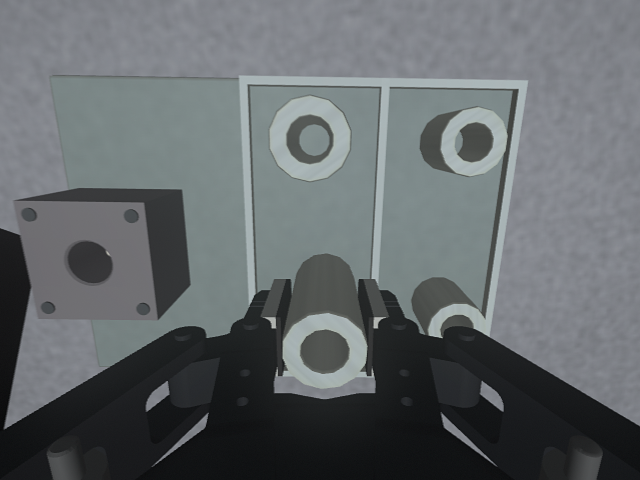

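Request:
apply_moves:
  increments:
    - [[-0.01,-0.03,0.1,0,0,0,-1],[-0.01,-0.03,0.18,0,0,0,-1],[-0.01,-0.03,0.2,0,0,0,-1],[-0.01,-0.03,0.22,0,0,0,-1],[-0.01,-0.03,0.22,0,0,0,-1]]

```text
clock: 13.1
position: [498.0, 212.6, 117.2]
ee_rot: [0.998, -0.063, 0.001, 0.0]
contact_force: [-0.0, -0.5, -1.7]
gripper_width: 28.5
```

Request:
apply_moves:
  increments:
    - [[0,0,0.02,0,0,0,-1],[0,0,0.03,0,0,0,-1],[0,0,0.04,0,0,0,-1],[0,0,0.04,0,0,0,-1]]

```text
clock: 13.5
position: [498.1, 212.6, 113.7]
ee_rot: [0.998, -0.063, 0.001, 0.0]
contact_force: [-1.1, -0.8, 3.0]
gripper_width: 28.7
```

Request:
apply_moves:
  increments:
    - [[0,0,0,0,0,0,-0.2],[0,0,0,0,0,0,0.1],[0,0,0,0,0,0,0.1],[0,0,0,0,0,0,0.1],[0,0,-0.2,0,0,0,0.1],[0,0,-0.6,0,0,0,0.1],[0,0,-1,0,0,0,0.2],[0,0,-1,0,0,0,0.2]]

```text
clock: 14.3
position: [500.3, 214.2, 219.2]
ee_rot: [0.998, -0.062, 0.006, -0.004]
contact_force: [-0.2, 0.8, -0.2]
gripper_width: 51.2
```

```bash
python3 -c "
from h import *
plan([469,-298,240],-0.125)
d=arm.get_image('wrist');save(d,'w10')
for z in (55,): print(proj(d,[524,311,55]))
for m in arm.mark_of('port',d): print(m, at(d,*m['at'],55))"
```

```text
t 14.3 pos [500.3 214.2 219.2] yaw -0.124 z [ 0.013  0.006 -1.   ] F [-0.2  0.8 -0.2] w 51.2 j6 0.74
shift [ 0.328  5.12  -0.245]
turn [-0.016 -0.024  0.001]
(np.float64(179.45351336978624), np.float64(227.3363157900152))
{'at': [179.8, 228.3], 'conf': 0.94} [523.31769238 310.9167681   55.        ]
```

View pics/w10.png

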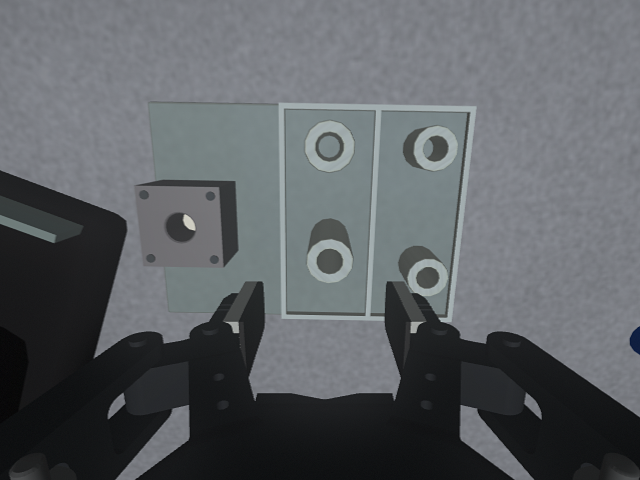

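Request:
apply_moves:
  increments:
    - [[0.05,0.5,-0.1,-0.015,-0.025,0,0.4],[0.07,1,-0.25,-0.015,-0.025,0,0.4]]

```text
clock: 14.6
position: [491.5, 115.1, 235.2]
ee_rot: [0.998, -0.062, -0.008, 0.005]
contact_force: [0.5, -0.5, 0.4]
gripper_width: 59.7
```

Request:
apply_moves:
  increments:
    - [[0.03,0.5,0,0,0,0,0.4],[0.07,1,0,0,0,0,0.4]]

```text
clock: 14.8
position: [485.7, 14.3, 237.0]
ee_rot: [0.998, -0.062, -0.006, 0.004]
contact_force: [0.9, -0.1, -0.2]
gripper_width: 59.5
```

Request:
apply_moves:
  increments:
    - [[0.03,0.5,0,0,0,0,0.4],[0.07,1,0,0,0,0,0.4]]

```text
clock: 15.0
position: [479.9, -85.7, 237.3]
ee_rot: [0.998, -0.063, -0.007, 0.004]
contact_force: [1.8, 0.6, 1.1]
gripper_width: 59.8
```

Request:
apply_moves:
  increments:
    - [[0.03,0.5,0,0,0,0,0.4],[0.07,1,0,0,0,0,0.4],[0.07,1,0,0,0,0,0.4],[0.07,1,0,0,0,0,0.4]]

```text
clock: 15.4
position: [474.6, -185.0, 237.7]
ee_rot: [0.998, -0.065, -0.007, 0.003]
contact_force: [0.1, 1.0, 0.6]
gripper_width: 60.0
```

```bash
python3 -c "
from h import *
plan([469,-298,240],-0.125)
d=arm.get_image('wrist');save(d,'w11')
print(proj(d,[469,-298,120]),proj(d,[469,-298,60]))"
```

```text
t 15.4 pos [ 474.6 -185.   237.7] yaw -0.129 z [-0.014 -0.006 -1.   ] F [0.1 1.  0.6] w 60.0 j6 1.49
shift [ 0.09   1.128 -0.016]
turn [ 0.015  0.027 -0.008]
(np.float64(528.3748437894133), np.float64(245.2156654964266)) (np.float64(481.28999268476514), np.float64(220.33354387120218))
```

View pics/w11.png

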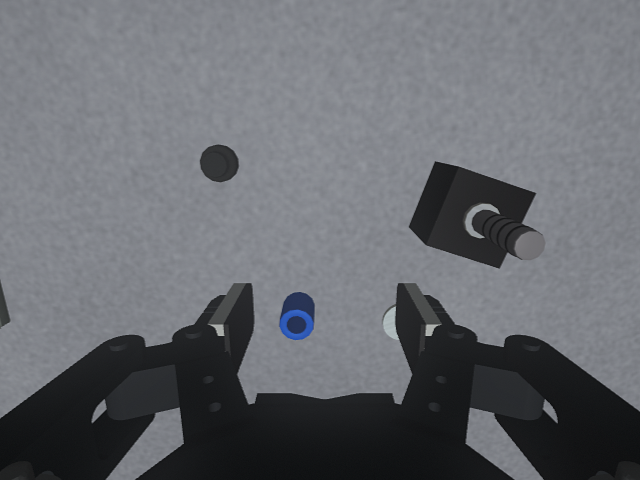

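Request:
apply_moves:
  increments:
    - [[0.05,0.5,0,0.015,0.027,0,0.4],[0.09,1,0,0.015,0.027,0,0.4],[0.09,1,0,0.015,0.027,0,0.4],[0.09,1,0,0.015,0.027,0,0.4],[0.09,1,0,0.015,0.027,0,0.4]]

```text
clock: 15.95
position: [472.2, -282.7, 239.6]
ee_rot: [0.998, -0.062, 0.001, -0.0]
contact_force: [0.0, 0.6, 0.7]
gripper_width: 59.7
```

```bash
python3 -c "
from h import *
plan([469,-298,146],-0.125)
d=arm.get_image('wrist');save(d,'w12')
print(proj(d,[469,-298,120]),proj(d,[469,-298,60]))"
```

```text
t 15.95 pos [ 472.2 -282.7  239.6] yaw -0.124 z [ 0.003  0.    -1.   ] F [0.  0.6 0.7] w 59.7 j6 1.69
shift [-0.015  0.156  0.936]
turn [-0.001 -0.005  0.003]
(np.float64(352.1076829669082), np.float64(265.5001918553679)) (np.float64(345.87526983690054), np.float64(237.75966508630188))
```

View pics/w12.png

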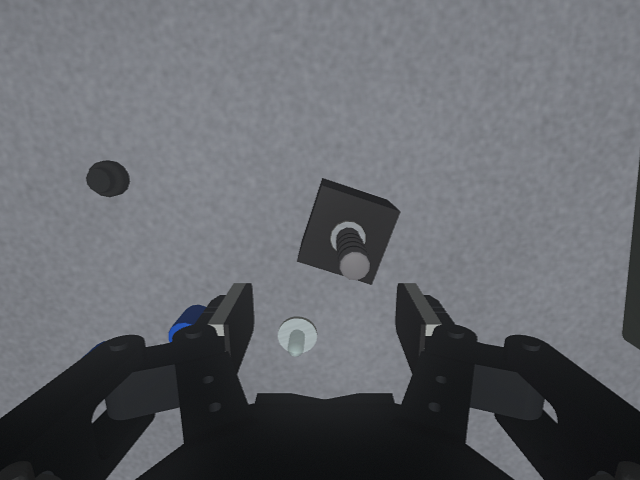

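Request:
apply_moves:
  increments:
    - [[-0.015,0.165,0,0,-0.005,0,0.2],[-0.015,0.165,0.2,0,-0.005,0,0.1],[-0.015,0.165,0.6,0,-0.005,0,0.1],[-0.015,0.165,0.9,0,-0.005,0,0.1],[-0.015,0.165,0.93,0,-0.005,0,0.1],[-0.015,0.165,0.93,0,-0.005,0,0.1]]

```text
clock: 16.6
position: [469.3, -299.6, 147.1]
ee_rot: [0.998, -0.062, -0.0, 0.0]
contact_force: [1.4, -0.2, -0.1]
gripper_width: 46.9
```

```bash
python3 -c "
from h import *
plan([469,-298.5,146],-0.125)
d=arm.get_image('wrist');save(d,'w13')
print(proj(d,[469,-298,120]),proj(d,[469,-298,60]))"
```

```text
t 16.6 pos [ 469.3 -299.6  147.1] yaw -0.123 z [-0. -0. -1.] F [ 1.4 -0.2 -0.1] w 46.9 j6 1.72
shift [-0.004 -0.01   0.011]
turn [0.001 0.    0.003]
(np.float64(319.10114013062895), np.float64(362.525365250336)) (np.float64(320.81325499894257), np.float64(286.3806533774505))
```

View pics/w13.png

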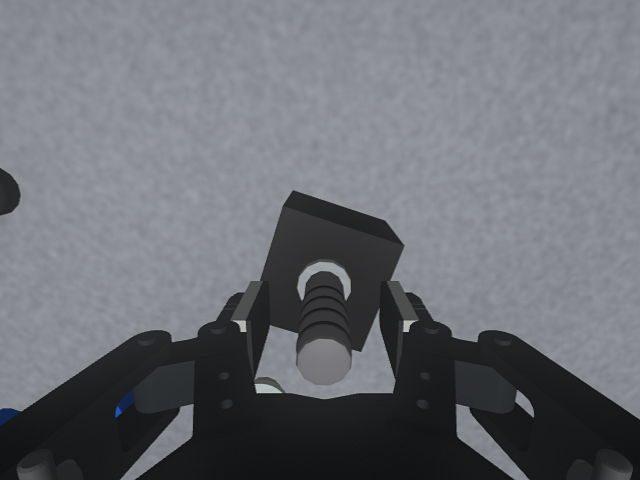

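Request:
apply_moves:
  increments:
    - [[0,0,0,0,0,0,-0.4],[0,0,0,0,0,0,-1],[0,0,0,0,0,0,-1],[0,0,0,0,0,0,-1],[0,0,0,0,0,0,-1],[0,0,0,0,0,0,-1]]

```text
clock: 17.25
position: [469.6, -300.6, 148.6]
ee_rot: [0.998, -0.063, 0.002, 0.0]
contact_force: [0.4, 2.2, 6.6]
gripper_width: 16.6
```

Request:
apply_moves:
  increments:
    - [[0,0,-0.1,0,0,0,-1],[0,0,-0.3,0,0,0,-1],[0,0,-0.6,0,0,0,-1],[0,0,-0.9,0,0,0,-1],[0,0,-0.9,0,0,0,-1],[0,0,-0.9,0,0,0,-1]]

```text
clock: 17.85
position: [468.4, -300.5, 237.9]
ee_rot: [0.998, -0.063, 0.001, 0.0]
contact_force: [-0.3, 0.0, -1.1]
gripper_width: 16.5
```

```bash
python3 -c "
from h import *
plan([523.5,311,240],-0.125)
d=arm.get_image('wrist');save(d,'w14')
print(arm.read_state()['wrist_torque'])"
```

```text
t 17.85 pos [ 468.4 -300.5  237.9] yaw -0.126 z [ 0.002 -0.    -1.   ] F [-0.3  0.  -1.1] w 16.5 j6 1.72
shift [-0.223 -6.136 -0.021]
turn [-0.    -0.005 -0.003]
[-0.05008653  0.06396224  0.00505363]
```

View pics/w14.png

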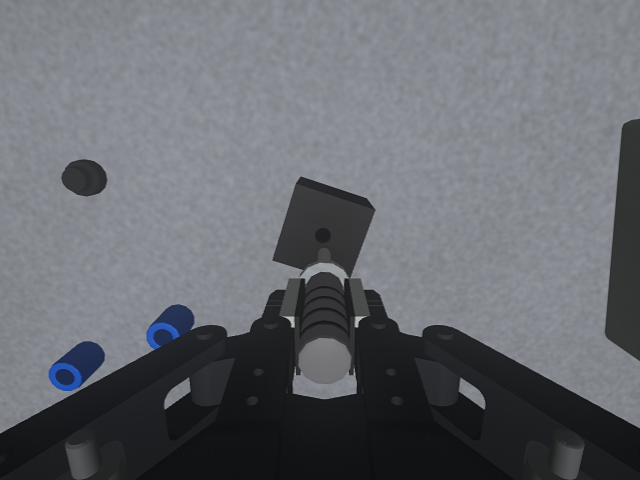

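Request:
apply_moves:
  increments:
    - [[0,-0.4,-0.1,0,0,0,-1],[-0.04,-0.8,-0.3,0,0,0,-1],[-0.04,-1,-0.4,0,0,0,-1]]

```text
clock: 18.2
position: [476.6, -199.0, 276.8]
ee_rot: [0.998, -0.062, -0.0, -0.0]
contact_force: [0.7, -0.2, -0.1]
gripper_width: 16.5
```

Request:
apply_moves:
  increments:
    - [[-0.02,-0.4,0,0,0,0,-1],[-0.04,-0.8,0,0,0,0,-1],[-0.04,-1,0,0,0,0,-1]]

```text
clock: 18.5
position: [484.9, -99.0, 275.8]
ee_rot: [0.998, -0.062, -0.001, 0.0]
contact_force: [1.2, -0.4, -0.6]
gripper_width: 16.4
```

Request:
apply_moves:
  increments:
    - [[-0.02,-0.4,0,0,0,0,-1],[-0.04,-0.8,0,0,0,0,-1],[-0.04,-1,0,0,0,0,-1]]

```text
clock: 18.8
position: [493.7, 0.7, 275.7]
ee_rot: [0.998, -0.062, -0.001, 0.0]
contact_force: [0.8, -0.3, -0.1]
gripper_width: 16.6
```

Request:
apply_moves:
  increments:
    - [[-0.02,-0.4,0,0,0,0,-1],[-0.04,-0.8,0,0,0,0,-1],[-0.04,-1,0,0,0,0,-1]]

```text
clock: 19.1
position: [502.4, 100.5, 275.6]
ee_rot: [0.998, -0.062, -0.001, 0.001]
contact_force: [-0.1, -0.5, 0.4]
gripper_width: 16.6
```

Request:
apply_moves:
  increments:
    - [[-0.02,-0.4,0,0,0,0,-1],[-0.04,-0.8,0,0,0,0,-1],[-0.04,-1,0,0,0,0,-1],[-0.04,-1,0,0,0,0,-1],[-0.04,-1,0,0,0,0,-1]]

```text
clock: 19.6
position: [511.0, 197.6, 275.9]
ee_rot: [0.998, -0.063, -0.001, 0.001]
contact_force: [-0.5, -0.1, -0.6]
gripper_width: 16.4
```

```bash
python3 -c "
from h import *
plan([523.5,311,225],-0.125)
d=arm.get_image('wrist');save(d,'w15')
for m in arm.mark_of('port',d): print(m, at(d,*m['at'],55))
print(proj(d,[523.5,311,55]))"
```

```text
t 19.6 pos [511.  197.6 275.9] yaw -0.126 z [-0.001 -0.002 -1.   ] F [-0.5 -0.1 -0.6] w 16.4 j6 0.78
shift [-0.018 -1.142  0.506]
turn [ 0.004  0.002 -0.001]
{'at': [187.4, 225.2], 'conf': 0.75} [522.9919078  310.46425603  55.        ]
(np.float64(186.63195332055324), np.float64(224.68921701366375))
```

View pics/w15.png

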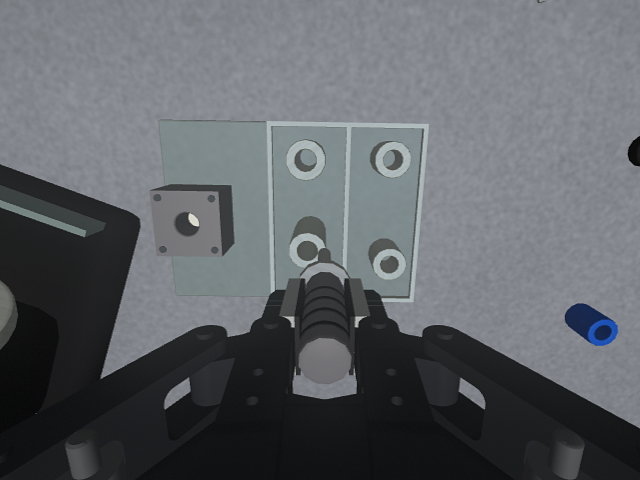

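```bash
python3 -c "
from h import *
d=arm.get_image('scene');save(d,'s2')
cv2.imwrite('pics/s2c.png',cv2.resize(cv2.imread('pics/s2.png')[100:340,360:640],None,fx=2.5,fy=2.5))
cv2.imwrite('pics/t2c.png',cv2.resize(cv2.imread('pics/top0.png')[160:380,0:270],None,fx=2.5,fy=2.5))
"
```

```text
(no output)
```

View pics/s2c.png

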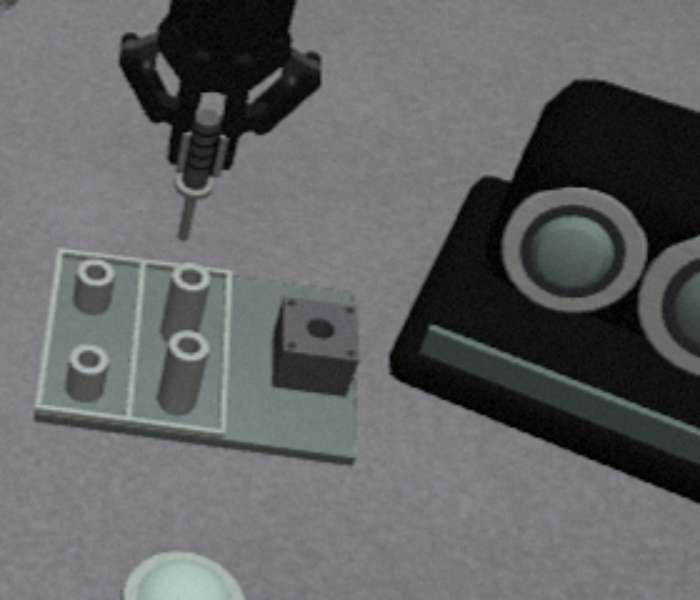

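View pics/t2c.png

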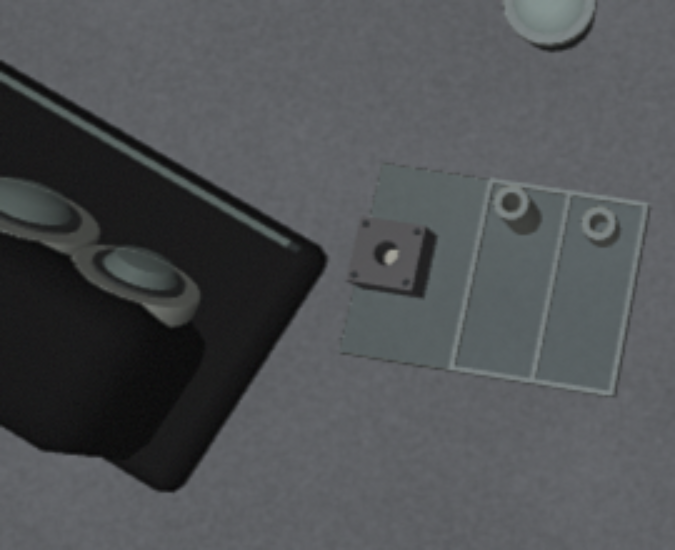

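```bash
python3 -c "
from h import *
t=arm.get_image('top');s=arm.get_image('scene')
for a,b in [((118,257.2),(531.5,232.5)),((54,268),(588,198))]:
    o1,r1=ray(t,*a);o2,r2=ray(s,*b)
    x=np.linalg.lstsq(np.stack([r1,-r2],1),o2-o1,rcond=None)[0]
    print(o1+x[0]*r1,o2+x[1]*r2)
print(at(t,130,264,40))
"
```

```text
[529.95792656 386.87910103  58.05692277] [530.43572802 392.3453014   60.07264054]
[494.29067514 489.36750174 120.03813887] [494.06057873 487.3774533  119.07617463]
[519.16747133 366.46142916  40.        ]
```

Request:
apply_moves:
  increments:
    - [[-0.01,-0.4,0,0,0,0,-1],[-0.02,-0.8,0,0,0,0,-1],[-0.02,-1,0,0,0,0,-1],[-0.02,-1,0,0,0,0,-1]]

```text
clock: 20.25
position: [522.3, 299.2, 276.5]
ee_rot: [0.998, -0.062, 0.001, 0.0]
contact_force: [-0.8, -0.8, -0.7]
gripper_width: 16.7
```

Request:
apply_moves:
  increments:
    - [[0,-0.14,0.1,0,0,0,-1],[0,-0.14,0.4,0,0,0,-1],[0,-0.14,0.6,0,0,0,-1],[0,-0.14,0.6,0,0,0,-1],[0,-0.14,0.6,0,0,0,-1]]

```text
clock: 20.75
position: [524.2, 310.9, 217.0]
ee_rot: [0.998, -0.063, 0.0, 0.0]
contact_force: [-0.2, 0.0, -0.5]
gripper_width: 16.2
```

```bash
python3 -c "
from h import *
plan([523.3,310.8,205],-0.125)
d=arm.get_image('wrist');save(d,'w16')
cv2.imwrite('pics/w16c.png',cv2.resize(cv2.imread('pics/w16.png')[180:400,200:450],None,fx=2.5,fy=2.5))
for m in arm.mark_of('port',d): print(m, at(d,*m['at'],55))
s=arm.get_image('scene');save(s,'s3');cv2.imwrite('pics/s3c.png',cv2.resize(cv2.imread('pics/s3.png')[130:270,420:560],None,fx=4,fy=4))
t=arm.get_image('top');save(t,'t3');cv2.imwrite('pics/t3c.png',cv2.resize(cv2.imread('pics/t3.png')[200:330,90:270],None,fx=4,fy=4))
"
```

```text
t 20.75 pos [524.2 310.9 217. ] yaw -0.126 z [ 0.001 -0.001 -1.   ] F [-0.2  0.  -0.5] w 16.2 j6 0.64
shift [-0.009  0.002  0.12 ]
turn [ 0.002 -0.002 -0.003]
{'at': [323.3, 240.4], 'conf': 0.97} [525.58736514 311.22590458  55.        ]
```

View pics/w16c.png

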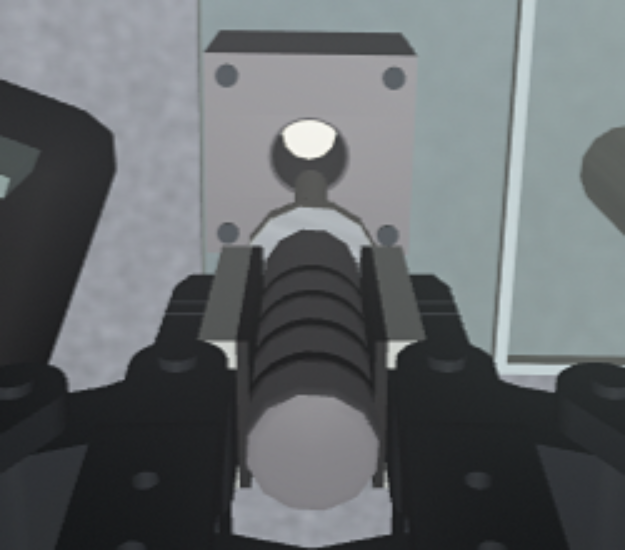

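View pics/s3c.png

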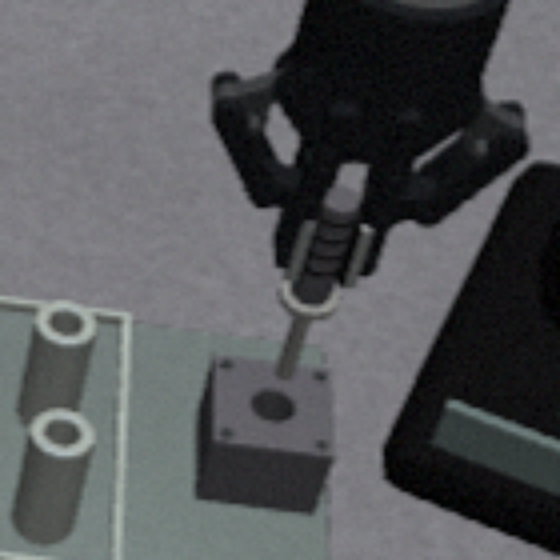

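```bash
python3 -c "
from h import *
d=arm.get_image('wrist')
p=arm.read_state()['position']
for z in (70,74,78): print(z,proj(d,[p[0]+4,p[1],z]), proj(d,[p[0],p[1],z]))
print(at(d,324.4,251,74), at(d,324,241,55))"
```

```text
70 (np.float64(323.93767400987764), np.float64(242.74928465521677)) (np.float64(324.72889320009403), np.float64(248.74404804848925))
74 (np.float64(323.91999143922817), np.float64(244.49409004428136)) (np.float64(324.7249450222904), np.float64(250.58433929957306))
78 (np.float64(323.90168497561154), np.float64(246.30045728612993)) (np.float64(324.7208581881053), np.float64(252.48925989068874))
[524.01619211 311.82289528  74.        ] [525.27650697 311.96502128  55.        ]
```

Request:
apply_moves:
  increments:
    - [[0.04,0,0,0,0,0,-1],[0.04,0,0.06,0,0,0,-1],[0.04,0,0.12,0,0,0,-1],[0.04,0,0.12,0,0,0,-1],[0.04,0,0.12,0,0,0,-1]]

```text
clock: 21.5
position: [527.8, 310.8, 204.4]
ee_rot: [0.998, -0.063, 0.0, 0.0]
contact_force: [0.8, 0.6, -1.2]
gripper_width: 16.4
```

```bash
python3 -c "
from h import *
plan([525,311,190],-0.125)
d=arm.get_image('wrist');save(d,'w17')
cv2.imwrite('pics/w17c.png',cv2.resize(cv2.imread('pics/w17.png')[180:340,230:430],None,fx=4,fy=3.7))
s=arm.get_image('scene');save(s,'s4');cv2.imwrite('pics/s4c.png',cv2.resize(cv2.imread('pics/s4.png')[170:270,440:540],None,fx=6,fy=6))
"
```

```text
t 21.5 pos [527.8 310.8 204.4] yaw -0.126 z [ 0.    -0.001 -1.   ] F [ 0.8  0.6 -1.2] w 16.4 j6 0.65
shift [-0.028  0.001  0.144]
turn [ 0.002 -0.001 -0.001]
```

View pics/w17c.png

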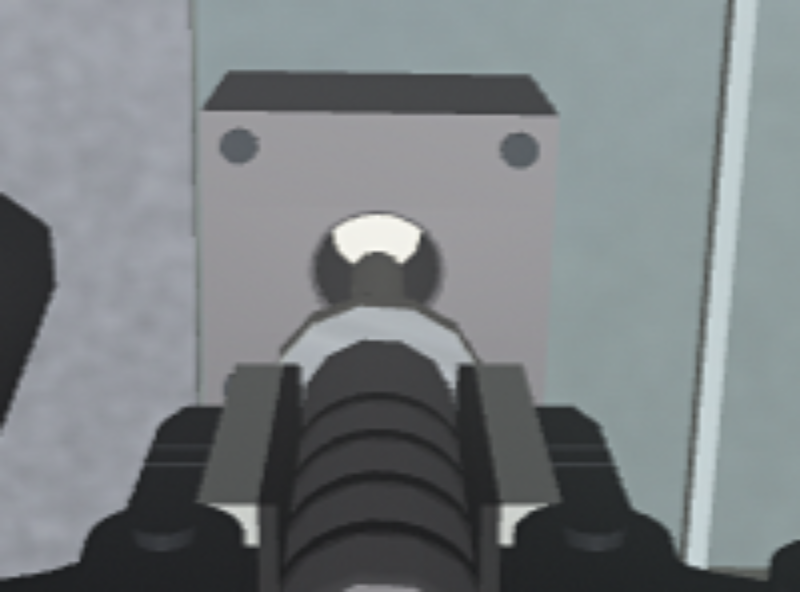

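View pics/s4c.png

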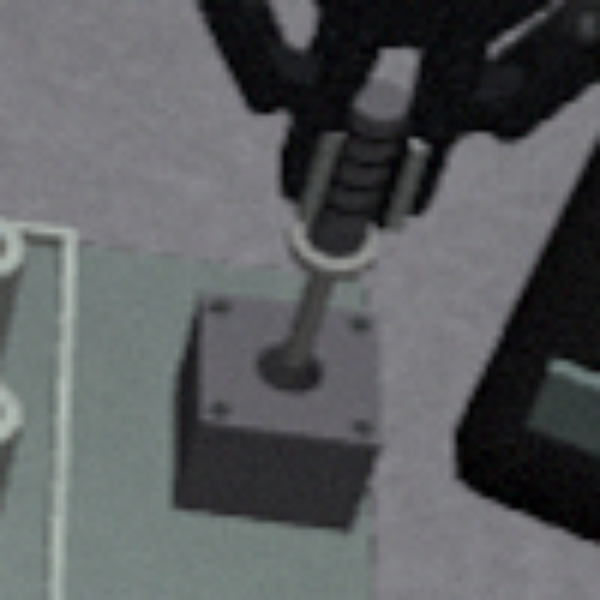

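Request:
apply_moves:
  increments:
    - [[0,0,0.06,0,0,0,-1],[0,0,0.12,0,0,0,-1],[0,0,0.18,0,0,0,-1],[0,0,0.24,0,0,0,-1],[0,0,0.24,0,0,0,-1],[0,0,0.24,0,0,0,-1]]

```text
clock: 22.2
position: [527.9, 310.9, 180.7]
ee_rot: [0.998, -0.063, 0.0, 0.0]
contact_force: [-0.6, 0.7, -0.8]
gripper_width: 16.6
```

Request:
apply_moves:
  increments:
    - [[0,0,0.03,0,0,0,-1],[0,0,0.06,0,0,0,-1],[0,0,0.08,0,0,0,-1],[0,0,0.08,0,0,0,-1],[0,0,0.08,0,0,0,-1]]

```text
clock: 22.7
position: [528.0, 310.9, 173.3]
ee_rot: [0.998, -0.063, 0.001, 0.0]
contact_force: [-1.0, -0.2, 2.1]
gripper_width: 16.6
```

Request:
apply_moves:
  increments:
    - [[0,0,0.02,0,0,0,-1],[0,0,0.03,0,0,0,-1],[0,0,0.03,0,0,0,-1],[0,0,0.03,0,0,0,-1]]

```text
clock: 23.1
position: [528.0, 310.9, 170.2]
ee_rot: [0.998, -0.063, 0.001, -0.0]
contact_force: [-0.1, -0.1, 3.0]
gripper_width: 16.7
```

Request:
apply_moves:
  increments:
    - [[0,0,0.02,0,0,0,-1],[0,0,0.04,0,0,0,-1],[0,0,0.04,0,0,0,-1],[0,0,0.04,0,0,0,-1]]

```text
clock: 23.5
position: [528.2, 311.0, 167.5]
ee_rot: [0.998, -0.063, 0.001, -0.0]
contact_force: [-2.2, -1.3, 8.1]
gripper_width: 16.6
```

Request:
apply_moves:
  increments:
    - [[0,0,0.01,0,0,0,-1],[0,0,0.02,0,0,0,-1],[0,0,0.03,0,0,0,-1],[0,0,0.03,0,0,0,-1],[0,0,0.03,0,0,0,-1]]

```text
clock: 24.0
position: [528.6, 311.1, 167.1]
ee_rot: [0.998, -0.062, 0.002, -0.0]
contact_force: [-4.8, -3.5, 19.6]
gripper_width: 16.4
```

```bash
python3 -c "
from h import *
plan([525,311,190],-0.125)
d=arm.get_image('wrist');save(d,'w18')
s=arm.get_image('scene');save(s,'s5');cv2.imwrite('pics/s5c.png',cv2.resize(cv2.imread('pics/s5.png')[160:320,140:540],None,fx=2,fy=2))
plan([525,311,190])"
```

```text
t 24.0 pos [528.6 311.1 167.1] yaw -0.124 z [ 0.004  0.    -1.   ] F [-4.8 -3.5 19.6] w 16.4 j6 0.65
shift [-0.035  0.005 -0.229]
turn [-0.002 -0.008  0.002]
t 24.1 pos [528.6 311.1 167.2] yaw -0.124 z [ 0.004  0.    -1.   ] F [-5.2 -2.4 19.7] w 16.5 j6 0.65
shift [-0.035  0.006 -0.229]
```

View pics/w18.png

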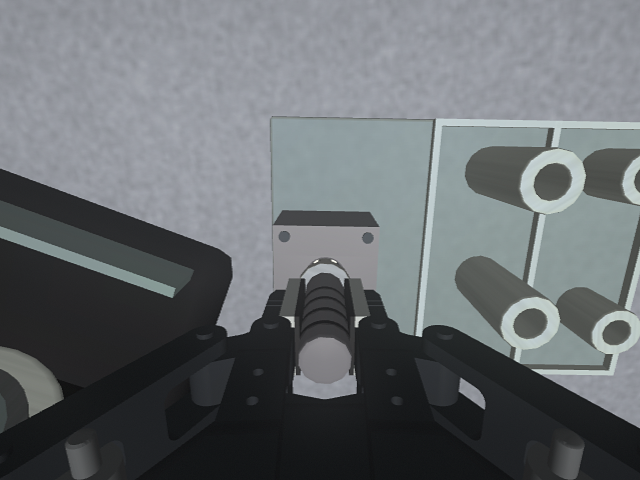

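View pics/s5c.png

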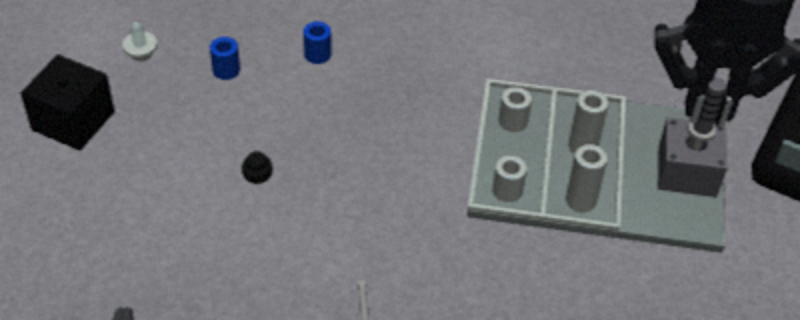

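```bash
python3 -c "
from h import *
print(arm.job_done())"
```

```text
the job is handed in; nothing more can be done
None
```

I finished the job and handed it in at about 24 s. The arm is still gripping the stylus and holding the button down.

- **Spacers:** the short spacer went in the y = -85 lane and the long one in the y = -15 lane, each with the sample of its own length. Both were released, and the last pictures show them standing upright inside the ribs. The blue look-alikes, bulb cap and bulb were not touched.
- **Button:** I took the stylus from its stand and lowered it through the port. Contact began at about 174 mm tool height with 2 N. At about 167 mm the height stopped falling and the force climbed to a steady 20 N. That matches the 6 mm travel and the roughly 5 N needed for full press.
- **What I couldn't check directly:** the button is hidden under the stylus in the last pictures, so "fully down" rests on force and height. I had to shift the tool about 4 mm in x before lowering it to centre the tip by the picture. There was a side force of about 5–6 N at the end, so the tip may be touching something sideways or the stylus may be leaning slightly under load.

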